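# Set a scored sheet blank over the nose of a snapping block and clamp it

## Robot

A 6-joint arm with a two-finger parallel gripper is mounted at the origin on the work surface; the furniture and walls round the work are solid. World frame = base frame: x ahead of the robot, y to its left, z up, the work surface at z = 0. Lengths are in m, angles in rad, forces in N, time in s.
With the tool pointing down it reaches from about 0.3 to 0.775 m from the base axis. Payload 14.6 kg.
Tool frame: the origin (TCP) lies at the centre of the arm's flange, where the gripper is bolted on; the fingertips stand 199 mm ahead of it and the grasp point (between the pads) lies ctrl.tcp_to_grasp ahead of it (ctrl.tcp_to_grasp is the distance from the TCP to the grasp point, in m); z points along the fingers, y is the line along which they close (so a half turn about z gives the same grasp; the last joint's range is limited). The gripper opens to 94 mm and grips with 3 to 60 N. Pads are 16 mm wide; open, the fingers measure 119 mm over their backs; the gripper's body (75 mm by 177 mm) begins 78 mm behind the grasp point.
Start: joints at [-1.214, 0.3, 1.521, -0, 1.321, -0.067], TCP at [0.226, -0.501, 0.405] pointing down, gripper open.
Joint ranges: [-3.03, 3.03], [-0.79, 2.21], [0.23, 2.52], [-1.04, 4.18], [0, 3.07], [-2.55, 2.55]. Speed limits (rad/s): [2.22, 2.22, 2.57, 3.14, 3.14, 3.14].

## Interface

Orientations are given as [roll, pitch, yaw] about the fixed x, y, z axes, in that order (R = Rz(yaw) Ry(pitch) Rx(roll)).
In Python, from station import ctrl gives the robot as it stands. The module is installed in compiled form; this text tells all that it offers.
- The arm moves only by the shell command python3 -m jog 'ROWS' [OPENING] [FORCE]. ROWS is JSON, a list of rows, each a list of 6 numbers: the shift along the tool's x, y, z in cm, then the turn, a rotation vector about the tool's x, y, z in rad. In form: [[tx, ty, tz, ax, ay, az], ...]. A call has 1 to 8 rows; each row is the pose to reach, as a shift and turn from the pose commanded when the call began, along the tool's axes at that moment; what a row does not reach only later rows make up. A row lasts 1/10 s, in which the tool goes at most 50 mm and 8.59 degrees, less where a joint would pass 70% of its speed; a pose out of reach is approached as far as the arm can. A call with a gripper value outside its range is refused whole. OPENING is the opening in per cent of the stroke, from 0 (shut) to 100 (fully open), set as the call begins (- or left out, the last holds). The fingers move at their own pace and stop on an object; FORCE is the grip in N (left out, the last holds). Time passes only in rows, so rows that repeat a pose let the fingers close. It gives the time, the measured TCP pose, the force, the opening and the grip force at its end, in the units of the state.
- ctrl.get_obs(): the state, without advancing time (a new reading comes with each control period).
- ctrl.camera(name): name is "side" or "top"; returns a dict with "img" (480x640x3 uint8, blue, green, red), "intrinsics" (3x3 intrinsics, pixels), "R" (3x3) and "t" (3): a world point X has camera coordinates R X + t. Camera axes: x right, y down, z forward; pixel columns grow to the right and rows downward; lengths in m; the calibration is good to about 2 mm. A picture is of the moment at which its call begins. There is no depth.
- ctrl.hand_in(): hands the job in; it is judged then, once.
The state is a dict: "time_s": time; "qpos": joint angles; "joint_vel": joint speeds; "tau": joint torques, N m; "ee_pos": TCP position; "eef_rot": TCP orientation; "force": force on the tool from outside, world axes, zero at the start; "moment": the same for the moment, N m; "grip_width": finger opening in m; "grip_force": force on a finger pad.
Only numpy, scipy, OpenCV 4.12 (cv2) and the standard library are available. Lean on these libraries where they do the work, as an engineer would, in place of code of your own. Each camera call takes 0.05 s, during which the arm holds its last target. There are 200 camera calls.

## Task

Get the scored sheet blank ready for snapping: push the white blank square against the fence of the snapping block and along it until its score line, 35 mm from its right end, lies over the block's right end, so that the strip beyond the line overhangs. Then push the cam lever round clockwise as far as it goes, so that the cam clamps the blank against the fence. Do not pick up or tip the blank, and leave the two vials and the screwdriver beside the block where they are.

Things in the scene. Friction and masses are not known exactly. Their poses are not given: they have to be found in the camera images.
- block: the snapping block, fixed, grey, 125 (x) by 240 (y) by 30 mm high. Origin: centre of its underside; at yaw 0 its x axis points away from the robot, y to the left. A steel fence 18 mm wide stands 12 mm above the flat top along the whole far side, its inner face at local x = +44.5 mm. The right end, a straight steel nose strip, is at local y = -120 mm, with free air beyond.
- blank: the loose white sheet blank, 60 mm (x) by 140 mm (y) by 5 mm thick, 0.09 kg (varies), lying on the block. Origin: centre of its underside. Pushed against the fence its centre is at local x = +14.5 mm of the block.
- score (a point): middle of the dark straight score line across the top of the blank, 35 mm from the blank's right (-y) end and so 35 mm to the right of its centre. The line runs along the blank's x axis.
- nose (a point): point on the top edge of the block's right end (block local x = +14.5, y = -120, z = 30 mm): the score line belongs above this edge.
- cam_pivot (a point): the vertical axis of the cam clamp, at the height of the block's top; block local x = -43.5, y = -75 mm. The round steel cam, 12 mm high, lies on the block's top beside the blank, on a sprung carrier that gives 2 mm as it clamps.
- lever_handle (a point): middle of the upright black handle at the end of the cam lever: a round handle, 16 mm in diameter, from 18 to 48 mm above the block's top, 55 mm from the cam axis. The point is 33 mm above the block's top. Under it the flat lever bar, 12 mm wide, lies 13 to 18 mm above the block's top.
- cam_lever (a joint): angle of the lever, rad, 0 to 1.8, growing clockwise seen from above. At 0 (open) it points along block direction 175 deg (to -x, the robot; 90 deg is +y), at the stop, 1.8, along 72 deg (left, beside the blank). Starts at 0 to 0.2, turns easily, meets a blank that lies at the fence at about 1.2, takes 3 to 8 N at the handle from there, stays where it is left.
- vial_a_mid (a point): middle (29 mm up) of a loose screw-cap sample vial with a white cap, 27 mm in diameter, 58 mm tall, standing on the bench by the block's left end; leave alone
- vial_b_mid (a point): middle (29 mm up) of a loose screw-cap sample vial with a black cap, 27 mm in diameter, 58 mm tall, standing on the bench by the block's left end; leave alone
- scriber: a loose screwdriver with a black handle, 147 mm long, 22 mm thick, lying on the bench to the right, nearer the robot than the block; origin: its middle, underneath; leave alone
There are look-alikes about, which are no part of the job. Of the things that look like the blank, the larger one is meant.

How it is judged:
On the way:
1. the blank lies against the fence with its score line over the block's right end, the clamp still open (y of score in the frame of block between -0.127 and -0.115 m and x of blank in the frame of block above 0.0105 m and angle between the y axis of blank and the y axis of block, either way round below 0.04 rad and value of joint cam_lever below 1.1 rad), for 0.1 s.
At the end, for the whole second after the job is handed in: The blank lies flat on the block, square to the fence (within 0.03 rad) and against it (within 2 mm), its score line from 5 mm inside to 6 mm beyond the block's right end; the cam lever is at 1.55 rad or more, clamping it; all at rest (y of score in the frame of block between -0.126 and -0.115 m and x of blank in the frame of block above 0.0125 m and angle between the y axis of blank and the y axis of block, either way round below 0.03 rad and angle between blank's own z axis and vertical below 0.03 rad and z of blank in the frame of block between 0.027 and 0.033 m and value of joint cam_lever above 1.55 rad and linear speed of blank below 0.01 m/s); the robot touches nothing.
It fails at once if the blank is lifted off the block (z of blank in the frame of block above 0.038 m).
It fails at once if the blank is tipped or pushed off the block (angle between blank's own z axis and vertical above 0.12 rad or z of blank in the frame of block below 0.02 m).
It fails at once if a vial or the screwdriver is disturbed (distance of any of vial_a_mid, vial_b_mid, scriber from where it was at the start of the episode above 0.015 m).
It also fails if it takes over 58 s, if anything falls off the work surface, if the arm or the gripper's body presses on something with over 40 N, if the wrist force passes 120 N, or if a joint passes its speed limit or range.

## Working session

There is one attempt and no reset: what is moved stays moved. The work goes in short steps, Python scripts to look and compute and a shell command to move; the robot and the scene stay as the last step left them, time stands still between calls to the robot, and variables do not carry over. Pictures are saved under pics/ and viewed, at most 10 in all, crops included, and the job is handed in when it is done.

```bash
mkdir -p pics
python3 - <<'E'
from station import ctrl
import cv2,numpy as np
for n in("top","side"):
    c=ctrl.camera(n);cv2.imwrite(f"pics/{n}0.png",c["img"]);print(n,c["intrinsics"],c["R"],c["t"])
    np.savez(n+".npz",K=c["intrinsics"],R=c["R"],t=c["t"])
o=ctrl.get_obs();print(o,ctrl.tcp_to_grasp)
E
```

```text
top [[504.58360418   0.         327.67709065]
 [  0.         504.58360418 238.00774591]
 [  0.           0.           1.        ]] [[-0.00483871 -0.99982293 -0.01818514]
 [-0.98582963  0.00781876 -0.16756734]
 [ 0.16767986  0.01711663 -0.9856929 ]] [-0.00186181  0.48904643  0.88550924]
side [[437.72008914   0.         322.97173395]
 [  0.         437.72008914 246.76222661]
 [  0.           0.           1.        ]] [[-0.91603778 -0.40079025 -0.01555492]
 [-0.31108119  0.73441178 -0.60321458]
 [ 0.25318624 -0.5477285  -0.79742725]] [0.41210972 0.20232655 0.84054873]
{'time_s': 0.1, 'qpos': array([-1.21360624e+00,  3.00436986e-01,  1.52149098e+00, -1.50153081e-05,
        1.32069488e+00, -6.66046783e-02]), 'joint_vel': array([-0.00125527, -0.00052995, -0.00238842,  0.00038973, -0.00114185,
       -0.0011713 ]), 'tau': array([-1.09385746e-03, -5.32650983e+01, -3.53287089e+01,  7.08416943e-02,
        2.34944432e-02, -6.03527656e-05]), 'ee_pos': array([ 0.22615985, -0.50132944,  0.40414305]), 'eef_rot': array([-3.14056377e+00, -5.40530633e-05,  4.23798459e-01]), 'force': array([ 0.25917474, -0.83155356,  0.64970723]), 'moment': array([ 0.02553685, -0.01473531,  0.02899352]), 'grip_force': 0.0, 'grip_width': 0.09383202216300839} 0.1804
```

View pics/top0.png

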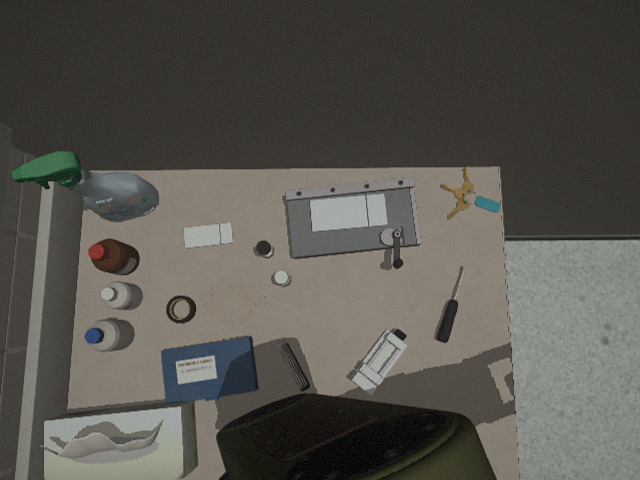

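View pics/side0.png

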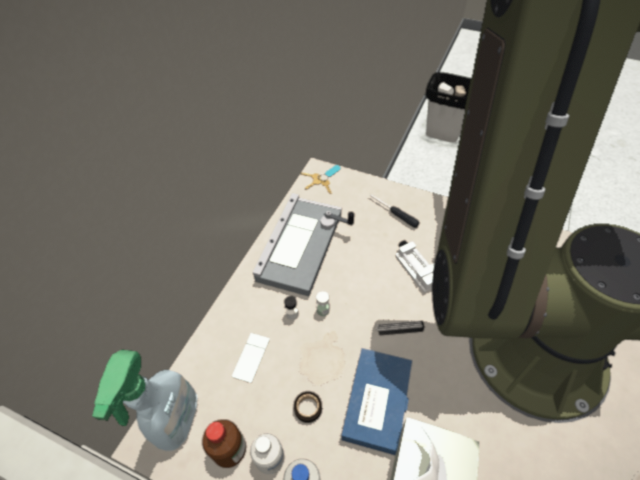

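Candidates for the blank are the sheet on the block at top (348,212) and a smaller sheet on the bench at (208,235). The white holder at (380,360) is something else. I choose the larger sheet on the block and check it in a crop.

Run:
```python
import cv2
i=cv2.imread("pics/top0.png")[170:280,278:428]
cv2.imwrite("pics/c0.png",cv2.resize(i,None,fx=5.3,fy=5.3,interpolation=cv2.INTER_CUBIC))
```

```text
(no output)
```

View pics/c0.png

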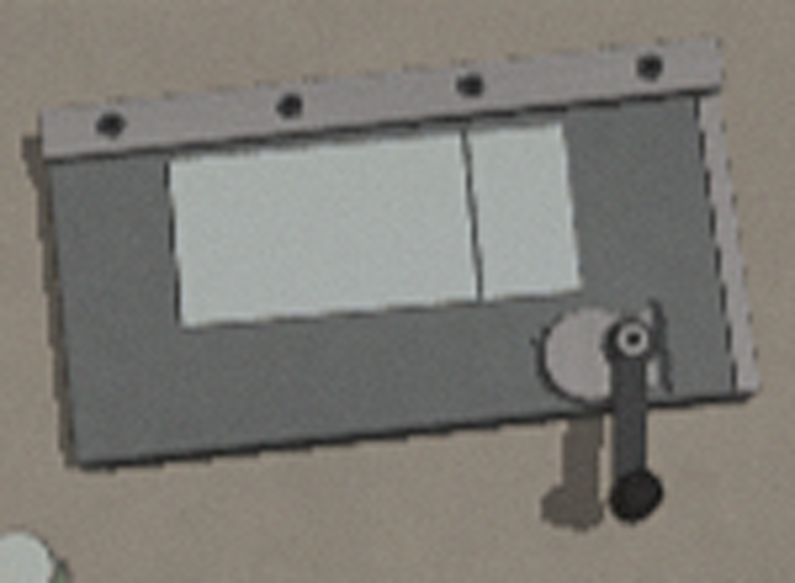

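The crop shows the blank with its score line at crop x≈472 and the cam pivot at (632,340). The handle is at (636,495), and the steel nose strip is at the right end (707..757). That confirms the choice.

```bash
cat > h.py <<'E'
import numpy as np
from scipy.optimize import least_squares
C=np.load("top.npz");K,R,t=C["K"],C["R"],C["t"]
def proj(X):
    c=(R@np.asarray(X,float).T).T+t; p=(K@c.T).T; return p[:,:2]/p[:,2:]
def back(uv,z):
    d=R.T@np.linalg.inv(K)@np.r_[uv,1]; o=-R.T@t; return o+d*(z-o[2])/d[2]
def tf(p,L):
    L=np.asarray(L,float);c,s=np.cos(p[2]),np.sin(p[2])
    return np.c_[p[0]+c*L[:,0]-s*L[:,1],p[1]+s*L[:,0]+c*L[:,1],L[:,2]]
def inv(p,X):
    d=np.asarray(X)[:2]-p[:2];c,s=np.cos(p[2]),np.sin(p[2]);return np.array([c*d[0]+s*d[1],-s*d[0]+c*d[1]])
def fit(L,uv,p0=(.55,-.05,0)):
    r=least_squares(lambda p:(proj(tf(p,L))-uv).ravel(),p0);return r.x,r.fun
crop=lambda a:np.array(a)/5.3+[278,170]-.4
E
python3 - <<'E'
from h import *
L=[[.0625,.12,.042],[.0625,-.12,.042],[.0445,.12,.042],[.0445,-.12,.042],[-.0625,.12,.03],[-.0625,-.12,.03],[-.0435,-.075,.05]]
uv=crop([[42,112],[718,42],[45,159],[721,90],[73,462],[757,392],[632,340]])
b,r=fit(L,uv);print("block",b,r.round(1))
L=[[.03,.07,.035],[.03,-.07,.035],[-.03,-.07,.035],[-.03,.07,.035]]
k,r=fit(L,crop([[169,162],[563,124],[580,287],[182,326]]));print("blank",k,r.round(1))
print("blank in block",inv(b,k[:2])*1e3,(k[2]-b[2]), "score",inv(b,tf(k,[[0,-.035,0]])[0])*1e3)
h=back(crop([636,495]),.078);l=inv(b,h);piv=np.array([-.0435,-.075]);print("handle",h,l,np.degrees(np.arctan2(*(l-piv)[::-1])))
for n,u in(("vb",[263,248]),("va",[281,278])):print(n,back(np.array(u),.055))
for u in([461,268],[443,340]):print("driver",back(np.array(u),.01))
np.save("b.npy",b)
print("targets world: ")
for n,p in(("left end mid",[k[0],k[1]]),):print(n,p)
E
```

```text
block [ 0.52937008 -0.05135135  0.09630045] [-0.4 -0.5 -0.2 -0.5 -0.1 -0.   0.5 -0.2  0.3  0.3  0.3  0.2 -0.4  0.6]
blank [ 0.53911945 -0.04310521  0.08828997] [-0.2 -0.3 -0.2 -0.2  0.2  0.3  0.2  0.1]
blank in block [10.4970738   7.27051688] -0.008010476854720894 score [ 10.21671011 -27.72836019]
handle [ 0.43761012 -0.12734228  0.078     ] [-0.09864146 -0.06681597] 171.55785509199063
vb [0.46929592 0.11177367 0.055     ]
va [0.41481657 0.07860361 0.055     ]
driver [ 0.43542711 -0.25370769  0.01      ]
driver [ 0.30345393 -0.21447122  0.01      ]
targets world: 
left end mid [np.float64(0.5391194496025129), np.float64(-0.043105210107000025)]
```

```bash
cat > go.py <<'E'
# usage: go.py lx_mm ly_mm tipz_mm : shift in tool cm & rotvec to block-local target
import sys;from h import *
from station import ctrl
from scipy.spatial.transform import Rotation as Ro
b=np.load("b.npy");o=ctrl.get_obs()
def show(lx,ly,z):
    T=tf(b,[[lx/1e3,ly/1e3,z/1e3+.199]])[0]
    A=Ro.from_euler("xyz",o["eef_rot"]);B=Ro.from_euler("xyz",[np.pi,0,b[2]+np.pi/2])
    print((A.inv().apply(T-o["ee_pos"])*100).round(2),(A.inv()*B).as_rotvec().round(3))
l=inv(b,o["ee_pos"])*1e3;print("local",l.round(1),"tip",((o["ee_pos"][2]-.199)*1e3).round(1),"t",o["time_s"],"F",o["force"].round(1))
if len(sys.argv)>1: show(*map(float,sys.argv[1:4]))
E
python3 go.py -58 7 110
```

```text
local [-345.1 -418.7] tip 205.1 t 0.1 F [ 0.3 -0.8  0.6]
[ 40.88 -31.07   9.55] [-1.000e-03 -1.000e-03 -1.243e+00]
```

```bash
python3 -m jog '[[3.5,-2.7,0.5,0,0,-0.1],[7,-5.4,1,0,0,-0.2],[10.5,-8.1,1.5,0,0,-0.3],[14,-10.8,2,0,0,-0.4],[17.5,-13.5,2.5,0,0,-0.5],[21,-16.2,3,0,0,-0.6],[24.5,-18.9,3.5,0,0,-0.7],[28,-21.6,4,0,0,-0.8]]' 21 20; python3 go.py -58 7 110
```

```text
time_s: 0.9
ee_pos: [0.393, -0.1876, 0.3644]
eef_rot: [3.142, -0.0, 1.228]
force: [0.4, -0.6, -0.6]
grip_width: 0.0333
grip_force: 0.0
local [-148.9 -122.5] tip 165.4 t 0.9 F [ 0.4 -0.6 -0.6]
[15.58  2.72  5.54] [ 0.    -0.    -0.439]
```

```bash
python3 -m jog '[[3,0.5,1,0,0,-0.1],[6,1.2,2,0,0,-0.2],[9.5,1.8,3,0,0,-0.3],[13,2.3,4.5,0,0,-0.4],[15.58,2.72,5.54,0,0,-0.439],[15.58,2.72,5.54,0,0,-0.439],[15.58,2.72,5.54,0,0,-0.439]]'; python3 go.py -58 7 33
```

```text
time_s: 1.6
ee_pos: [0.4711, -0.0519, 0.309]
eef_rot: [-3.141, -0.0, 1.663]
force: [0.1, -1.3, 0.6]
grip_width: 0.0192
grip_force: 0.0
local [-58.1   5. ] tip 110.0 t 1.6 F [ 0.1 -1.3  0.6]
[0.2  0.01 7.7 ] [-0.001 -0.    -0.004]
```

```bash
python3 -m jog '[[0.2,0,2.5,0,0,0],[0.2,0,5,0,0,0],[0.2,0,6.5,0,0,0],[0.2,0,7.3,0,0,0],[0.2,0,7.75,0,0,0],[0.2,0,7.75,0,0,0]]'; python3 go.py -42 7 32.5;  python3 - <<'E'
from station import ctrl
import cv2
i=ctrl.camera("top")["img"][160:280,270:430]
cv2.imwrite("pics/c1.png",cv2.resize(i,None,fx=5,fy=5,interpolation=cv2.INTER_CUBIC))
E
```

```text
time_s: 2.2
ee_pos: [0.4709, -0.0505, 0.232]
eef_rot: [3.141, 0.0, 1.662]
force: [0.9, 0.3, 0.1]
grip_width: 0.0197
grip_force: 0.0
local [-58.1   6.5] tip 33.0 t 2.2 F [0.9 0.3 0.1]
[0.06 1.61 0.05] [ 0.     0.    -0.005]
```

View pics/c1.png

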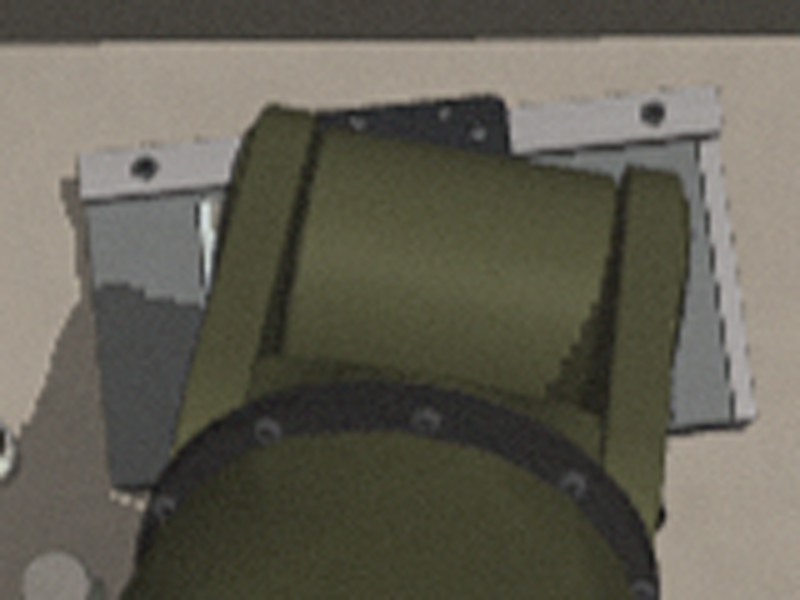

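The arm hides the top view except for the blank's left end at (207,215), so I push slowly and watch the force.

```bash
J="python3 -m jog"; python3 -m jog '[[0,0.4,0,0,0,0],[0,0.8,0,0,0,0],[0,1.1,0,0,0,0],[0,1.4,0,0,0,0],[0,1.6,0,0,0,0],[0,1.75,0,0,0,0],[0,1.9,0,0,0,0],[0,1.9,0,0,0,0]]'|grep -E "force|time"; python3 go.py;  python3 - <<'E'
from station import ctrl
import cv2
i=ctrl.camera("side")["img"][190:300,240:370]
cv2.imwrite("pics/c2.png",cv2.resize(i,None,fx=5,fy=5,interpolation=cv2.INTER_CUBIC))
E
```

```text
time_s: 3.05
force: [0.1, 0.1, -0.6]
grip_force: 0.0
local [-38.9   6.8] tip 32.7 t 3.05 F [ 0.1  0.1 -0.6]
```

View pics/c2.png

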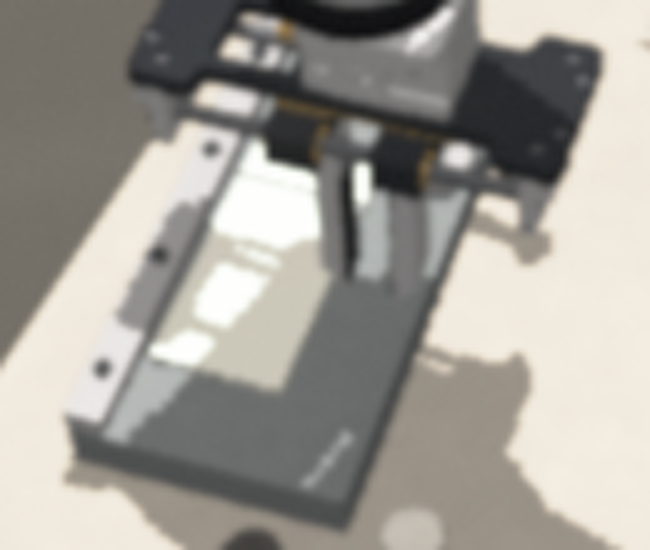

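The side view is clear: the finger tip at about (335,275) is at the blank's near edge. I continue to the fence by force.

```bash
for i in 1; do python3 -m jog '[[0,0.1,0,0,0,0],[0,0.2,0,0,0,0],[0,0.3,0,0,0,0],[0,0.3,0,0,0,0]]'|grep -E "^force|time"; python3 -m jog '[[0,0.1,0,0,0,0],[0,0.2,0,0,0,0],[0,0.2,0,0,0,0]]'|grep -E "^force";done; python3 go.py
```

```text
time_s: 3.5
force: [0.4, -0.1, 0.5]
force: [-0.2, 0.4, 0.2]
local [-33.9   6.8] tip 32.8 t 3.8 F [-0.2  0.4  0.2]
```

```bash
python3 -m jog '[[0,0.1,0,0,0,0],[0,0.2,0,0,0,0],[0,0.2,0,0,0,0]]'|grep -E "^force"
python3 - <<'E'
from station import ctrl
import cv2
i=ctrl.camera("side")["img"][190:300,240:370]
cv2.imwrite("pics/c3.png",cv2.resize(i,None,fx=5,fy=5,interpolation=cv2.INTER_CUBIC))
E
```

```text
force: [-0.7, 0.4, 0.3]
```

View pics/c3.png

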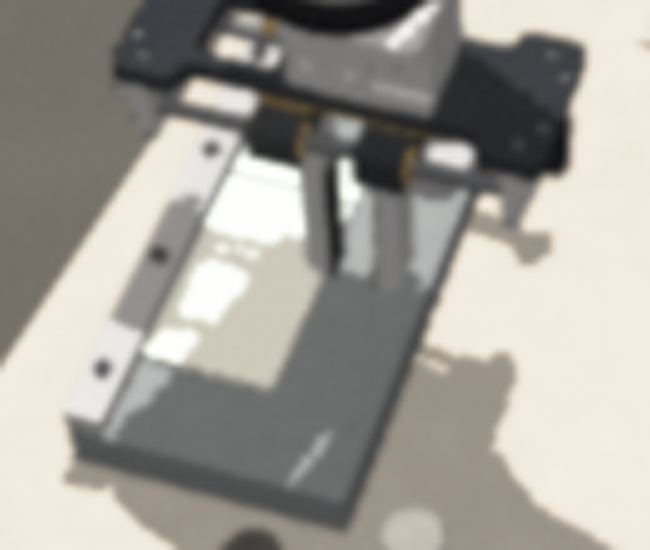

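The blank has moved and its far-left corner at (145,355) is almost at the fence. I keep stepping by force.

```bash
python3 -m jog '[[0,0.1,0,0,0,0],[0,0.1,0,0,0,0]]'|grep -E "^force";python3 -m jog '[[0,0.1,0,0,0,0],[0,0.1,0,0,0,0]]'|grep -E "^force"; python3 go.py
```

```text
force: [-2.2, -0.8, 0.9]
force: [-7.9, -1.6, 3.6]
local [-30.4   6.7] tip 32.5 t 4.55 F [-7.9 -1.6  3.6]
```

```bash
python3 -m jog '[[0,-0.5,0,0,0,0],[0,-0.5,-1,0,0,0],[0,-0.5,-3,0,0,0],[0,-0.5,-3,0,0,0]]' 32|grep -E "^force"; python3 go.py 14.5 97 65
```

```text
force: [-0.5, -0.9, -0.7]
local [-34.4   6.7] tip 65.4 t 4.95 F [-0.5 -0.9 -0.7]
[9.05 4.85 0.05] [ 0.005  0.001 -0.004]
```

```bash
python3 -m jog '[[3,1.6,0,0,0,0],[6,3.2,0,0,0,0],[9,4.85,0,0,0,-0.004],[9,4.85,0,0,0,-0.004],[9,4.85,1.5,0,0,-0.004],[9,4.85,2.7,0,0,-0.004],[9,4.85,3.2,0,0,-0.004],[9,4.85,3.2,0,0,-0.004]]'|grep -E "^force|width"; python3 go.py 14.5 -7 32.5;  python3 - <<'E'
from station import ctrl
import cv2
i=ctrl.camera("side")["img"][190:300,240:370]
cv2.imwrite("pics/c4.png",cv2.resize(i,None,fx=5,fy=5,interpolation=cv2.INTER_CUBIC))
E
```

```text
force: [1.1, 0.1, -0.6]
grip_width: 0.03
local [13.7 96.2] tip 30.7 t 5.75 F [ 1.1  0.1 -0.6]
[-10.32   0.09  -0.18] [-0.001 -0.    -0.001]
```

View pics/c4.png

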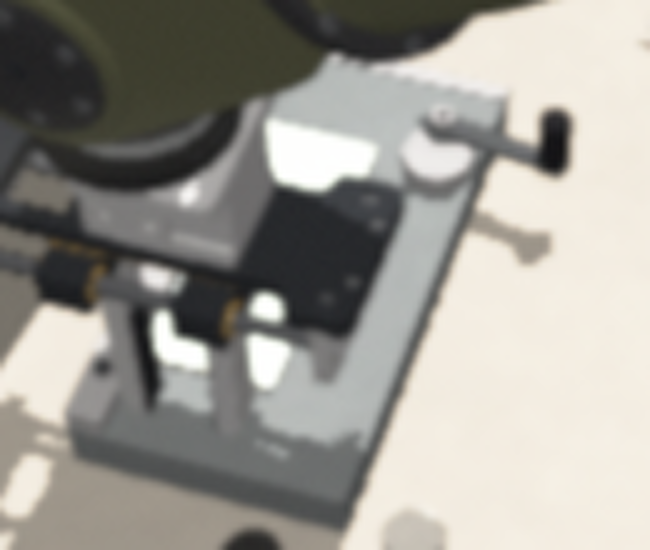

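The fingers stand left of the blank, at (145,400) and (230,425), with the lever untouched. I lift 1.5 mm and push along the fence.

```bash
python3 -m jog '[[0,0,-0.17,0,0,0],[-0.6,0,-0.17,0,0,0],[-1.1,0,-0.17,0,0,0],[-1.6,0.02,-0.17,0,0,0],[-2.2,0.03,-0.17,0,0,0],[-2.8,0.04,-0.17,0,0,0],[-3.4,0.05,-0.17,0,0,0],[-4,0.06,-0.17,0,0,0]]'|grep -E "^force"; python3 go.py
python3 -m jog '[[-0.6,0.01,0,0,0,0],[-1.2,0.02,0,0,0,0],[-1.8,0.03,0,0,0,0],[-2.4,0.04,0,0,0,0],[-3,0.05,0,0,0,0],[-3.5,0.06,0,0,0,0],[-4,0.06,0,0,0,0],[-4.4,0.06,0,0,0,0]]'|grep -E "^force"; python3 go.py 14.5 0 32.5
```

```text
force: [-2.6, 3.0, 2.4]
local [14.4 56.1] tip 32.4 t 6.6 F [-2.6  3.   2.4]
force: [-0.3, 0.2, 0.1]
local [15.1 12.1] tip 32.5 t 7.4 F [-0.3  0.2  0.1]
[-1.21 -0.06 -0.  ] [ 0.  0. -0.]
```

```bash
python3 -m jog '[[-0.4,0,0,0,0,0],[-0.7,0,0,0,0,0],[-1,0,0,0,0,0],[-1,0,0,0,0,0]]'|grep -E "^force"; python3 go.py
python3 - <<'E'
from station import ctrl
import cv2,numpy as np
a=ctrl.camera("top")["img"];b=ctrl.camera("side")["img"]
cv2.imwrite("pics/t5.png",a);cv2.imwrite("pics/s5.png",b)
f=lambda i:cv2.resize(i,(400,400),interpolation=cv2.INTER_CUBIC)
cv2.imwrite("pics/c5.png",np.hstack([f(a[170:270,340:440]),f(b[180:280,270:370])]))
E
```

```text
force: [-0.9, -0.0, -0.2]
local [15.1  2.3] tip 32.5 t 7.8 F [-0.9 -0.  -0.2]
```

View pics/c5.png

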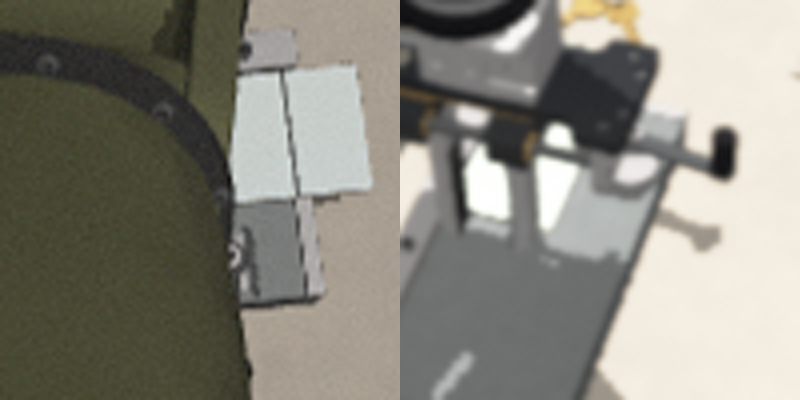

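The top crop (left half) shows the score line from (282,72) to (298,197) and the blank's right end from (355,65) to (372,190). The line is slightly inside the nose edge.

Run:
```python
from h import *
b=np.load("b.npy")
for u in([282,72],[298,197],[355,65],[372,190]):
    print(inv(b,back(np.array(u)/4+[340,170]-.4,.035))*1e3)
# nose edge check at near corner (fence top right) 
print(inv(b,back(np.array([297,31])/4+[340,170]-.4,.042))*1e3,inv(b,back(np.array([325,298])/4+[340,170]-.4,.03))*1e3)
```

```text
[  44.68739158 -113.40742159]
[ -15.44597087 -113.10120808]
[  44.43159917 -147.77506803]
[ -15.74277477 -147.56038529]
[  61.74053982 -121.64387878] [ -63.07406525 -120.18984263]
```

```bash
python3 -m jog '[[-0.3,0,0,0,0,0],[-0.5,0,0,0,0,0],[-0.7,0,0,0,0,0],[-0.7,0,0,0,0,0]]'|grep -E "^force"; python3 -m jog '[[0.6,0,0,0,0,0],[0.6,0,-1,0,0,0],[0.6,0,-4,0,0,0],[0.6,0,-7,0,0,0],[0.6,0,-7,0,0,0]]' 0|grep -E "^force"; python3 go.py
```

```text
force: [0.0, 0.9, 0.4]
force: [-0.3, -0.8, -0.1]
local [15.6  1.7] tip 107.0 t 8.8 F [-0.3 -0.8 -0.1]
```

```bash
cat > lev.py <<'E'
import sys;from h import *
from station import ctrl
from scipy.spatial.transform import Rotation as Ro
b=np.load("b.npy");o=ctrl.get_obs()
th,d,z=np.radians(float(sys.argv[1])),float(sys.argv[2])/1e3,float(sys.argv[3])/1e3
P=np.array([-.0435,-.075])+.055*np.array([np.cos(th),np.sin(th)])-d*np.array([np.sin(th),-np.cos(th)])
T=tf(b,[[*P,z+.199]])[0]
A=Ro.from_euler("xyz",o["eef_rot"]);B=Ro.from_euler("xyz",[np.pi,0,b[2]+th])
print("P",P,"q",o["qpos"].round(2),"t",o["time_s"],"F",o["force"].round(1))
print((A.inv().apply(T-o["ee_pos"])*100).round(2),(A.inv()*B).as_rotvec().round(3))
E
python3 lev.py 171.5 34 100
```

```text
P [-0.10292139 -0.10049702] q [-0.16  0.39  1.64 -0.    1.1  -0.25] t 8.8 F [-0.3 -0.8 -0.1]
[-10.22 -11.86   0.64] [ 0.004  0.006 -1.422]
```

```bash
python3 -m jog '[[-1.2,-1.4,0,0,0,-0.14],[-2.5,-2.9,0,0,0,-0.28],[-3.8,-4.4,0,0,0,-0.42],[-5.1,-5.9,0.2,0,0,-0.56],[-6.4,-7.4,0.3,0,0,-0.7],[-7.7,-8.9,0.4,0,0,-0.84],[-9,-10.4,0.5,0,0,-0.98],[-10.2,-11.8,0.6,0,0,-1.12]]'|grep -E "^force"; python3 lev.py 171.5 34 100
```

```text
force: [0.3, 0.6, 0.1]
P [-0.10292139 -0.10049702] q [-0.43  0.24  1.87 -0.    1.03 -1.66] t 9.6 F [0.3 0.6 0.1]
[-0.07  0.05 -0.36] [ 0.    -0.    -0.297]
```

```bash
python3 -m jog '[[0,0,0,0,0,-0.14],[0,0,0,0,0,-0.28],[0,0,0,0,0,-0.3],[0,0,0,0,0,-0.3]]'|grep -E "^force"; python3 lev.py 171.5 34 55;  python3 - <<'E'
from station import ctrl
import cv2,numpy as np
a=ctrl.camera("top")["img"];b=ctrl.camera("side")["img"]
cv2.imwrite("pics/t6.png",a);cv2.imwrite("pics/s6.png",b)
f=lambda i:cv2.resize(i,(400,400),interpolation=cv2.INTER_CUBIC)
cv2.imwrite("pics/c6.png",np.hstack([f(a[170:270,340:440]),f(b[180:280,270:370])]))
E
```

```text
force: [0.4, -0.1, 0.1]
P [-0.10292139 -0.10049702] q [-0.43  0.24  1.87 -0.    1.03 -1.95] t 10.0 F [ 0.4 -0.1  0.1]
[-0.01 -0.03  4.14] [ 0.    -0.    -0.006]
```

View pics/c6.png

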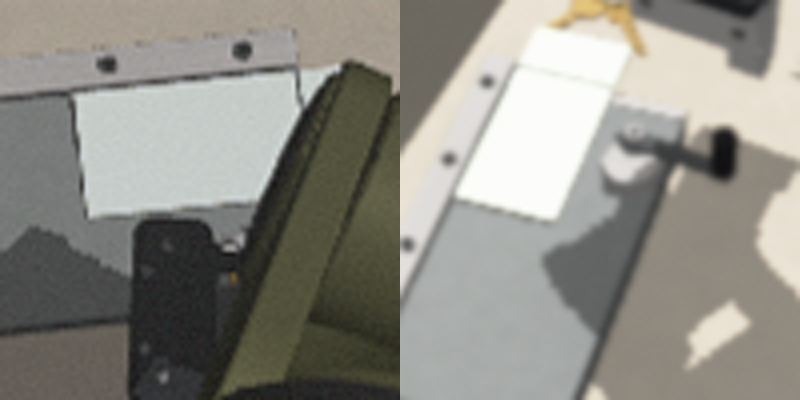

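The top crop shows the blank's left end from (74,92) to (88,218) and the score line's upper end at (297,70). In the side crop the blank lies against the fence and the lever is still open.

```bash
python3 - <<'E'
from h import *
b=np.load("b.npy")
for u in([74,92],[88,218],[297,70]):
    print(inv(b,back(np.array(u)/4+[340,170]-.4,.035))*1e3)
E
python3 -m jog '[[0,0,1.5,0,0,0],[0,0,3,0,0,0],[0,0,4.1,0,0,0],[0,0,4.1,0,0,0],[0,0.4,4.1,0,0,0],[0,0.8,4.1,0,0,0],[0,1,4.1,0,0,0]]'|grep -E "^force"; python3 lev.py 171.5 20 55
```

```text
[ 45.39013881 -15.45052756]
[-15.13675813 -15.21875135]
[  44.90438715 -120.50486012]
force: [-1.2, -0.4, 0.5]
P [-0.10085206 -0.0866508 ] q [-0.41  0.3   1.91  0.    0.93 -1.93] t 10.8 F [-1.2 -0.4  0.5]
[0.01 0.34 0.1 ] [-0.     0.001 -0.003]
```

Score line at -120.5 mm and the blank is square at the fence. Now I swing the lever.

```bash
python3 -m jog '[[0.2,0.56,0,0,0,0.1],[0.35,1.14,0,0,0,0.2],[0.43,1.73,0,0,0,0.3],[0.46,2.32,0,0,0,0.4],[0.43,2.92,0,0,0,0.5],[0.34,3.51,0,0,0,0.6],[0.19,4.08,0,0,0,0.7],[-0.02,4.64,0,0,0,0.8]]'|grep -E "^force"; python3 lev.py 125.5 23 55
```

```text
force: [-1.2, 0.4, -0.2]
P [-0.09416332 -0.04357981] q [-0.31  0.28  1.94 -0.    0.92 -1.03] t 11.6 F [-1.2  0.4 -0.2]
[0.05 0.04 0.08] [ 0.     0.    -0.004]
```

Tracking well. I continue to about 1.45 rad.

```bash
python3 -m jog '[[0.2,0.56,0,0,0,0.1],[0.35,1.14,0,0,0,0.2],[0.43,1.73,0,0,0,0.3],[0.46,2.32,0,0,0,0.4],[0.43,2.92,0,0,0,0.5],[0.34,3.51,0,0,0,0.6]]'|grep -E "^force"; python3 lev.py 91.1 23 55;python3 -m jog '[[0.1,0.28,0,0,0,0.05],[0.2,0.56,0,0,0,0.1],[0.35,1.14,0,0,0,0.2],[0.35,1.14,0,0,0,0.2]]'|grep -E "^force"; python3 lev.py 79.7 23 55;  python3 - <<'E'
from station import ctrl
import cv2
b=ctrl.camera("side")["img"]
cv2.imwrite("pics/s7.png",b)
E
```

```text
force: [-10.1, -0.8, 4.1]
P [-0.06755162 -0.02045168] q [-0.25  0.32  1.89 -0.    0.94 -0.36] t 12.2 F [-10.1  -0.8   4.1]
[0.05 0.06 0.04] [-0.003 -0.001 -0.003]
force: [-0.8, -0.0, 0.7]
P [-0.05629523 -0.01677387] q [-0.23  0.34  1.86 -0.    0.95 -0.14] t 12.6 F [-0.8 -0.   0.7]
[ 0.06 -0.01  0.06] [-0.001  0.    -0.004]
```

```bash
python3 -m jog '[[0.1,0.28,0,0,0,0.05],[0.2,0.56,0,0,0,0.1],[0.2,0.56,0,0,0,0.1]]'|grep -E "^force"; python3 -m jog '[[0.1,0.28,0,0,0,0.05],[0.1,0.28,0,0,0,0.05]]'|grep -E "^force"; python3 lev.py 71 23 55;  python3 - <<'E'
from station import ctrl
import cv2,numpy as np
a=ctrl.camera("top")["img"];b=ctrl.camera("side")["img"]
f=lambda i:cv2.resize(i,(400,400),interpolation=cv2.INTER_CUBIC)
cv2.imwrite("pics/c8.png",np.hstack([f(a[170:270,340:440]),f(b[180:280,270:370])]))
E
```

```text
force: [-3.6, 0.6, 2.1]
force: [-6.4, 1.1, 2.5]
P [-0.04734068 -0.01550841] q [-0.22  0.35  1.84  0.    0.95  0.01] t 13.15 F [-6.4  1.1  2.5]
[0.09 0.02 0.04] [-0.002 -0.     0.001]
```

```bash
for k in 1; do python3 -m jog '[[0.1,0.28,0,0,0,0.05],[0.1,0.28,0,0,0,0.05]]'|grep -E "^force";python3 -m jog '[[0.1,0.28,0,0,0,0.05],[0.1,0.28,0,0,0,0.05]]'|grep -E "^force"; done; python3 lev.py 65.3 23 55
```

```text
force: [-11.6, 3.3, 5.2]
force: [-19.5, 6.2, 9.7]
P [-0.041413   -0.01542111] q [-0.22  0.36  1.82  0.    0.96  0.11] t 13.65 F [-19.5   6.2   9.7]
[ 0.1   0.11 -0.02] [-0.007  0.     0.   ]
```

```bash
python3 -m jog '[[0,-0.5,0,0,0,0],[0,-1.5,0,0,0,0],[0,-2,-3,0,0,0],[0,-3,-7,0,0,0],[0,-5,-11,0,0,0],[-4,-7,-12,0,0,0],[-8,-9,-12,0,0,0],[-12,-11,-12,0,0,0]]'|grep -E "^force"; python3 -m jog '[[-4,-1,0,0,0,0],[-8,-2,0,0,0,0],[-12,-3,0,0,0,0],[-12,-3,0,0,0,0]]'|grep -E "^force|ee_pos"
python3 - <<'E'
from station import ctrl
import cv2,numpy as np
a=ctrl.camera("top")["img"];b=ctrl.camera("side")["img"]
cv2.imwrite("pics/t9.png",a)
f=lambda i:cv2.resize(i,(400,400),interpolation=cv2.INTER_CUBIC)
cv2.imwrite("pics/c9.png",np.hstack([f(a[170:270,340:440]),f(b[180:280,270:370])]))
E
```

```text
force: [1.4, -1.1, -0.0]
ee_pos: [0.2764, -0.2551, 0.3747]
force: [0.2, 0.3, 1.1]
```

View pics/c9.png

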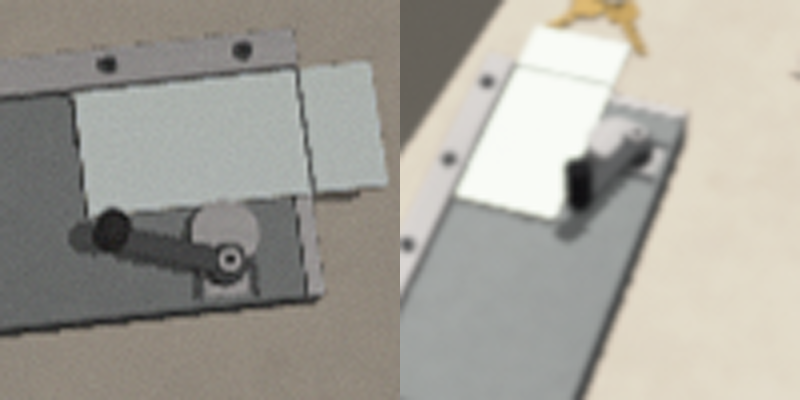

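The top crop shows the handle at (112,230), the pivot at (230,260), the score line from (298,70) to (313,193), and the left end from (75,92) to about (90,218). The lever points left beside the blank.

Run:
```python
from h import *
b=np.load("b.npy");g=lambda u,z:inv(b,back(np.array(u)/4+[340,170]-.4,z))
for u in([74,92],[298,70],[313,193],[372,62],[388,186]):print(g(u,.035)*1e3)
l=g([112,230],.078)-[-.0435,-.075];a=np.degrees(np.arctan2(l[1],l[0]));print(l,a,np.radians(175-a))
```

```text
[ 45.39013881 -15.45052756]
[  44.85485851 -120.96968815]
[ -14.2935384  -120.24641581]
[  45.0294591 -155.8675809]
[ -14.63895871 -155.17145253]
[0.01362439 0.05286738] 75.54881797945706 1.7357505712586614
```

Score at about -120.6 mm, the blank at the fence and square, lever about 1.74 rad. All within tolerance.

```bash
python3 -c "
from station import ctrl
print(ctrl.hand_in())"
```

```text
the job is handed in; nothing more can be done
None
```

The job is handed in (no verdict came back): in the last picture the blank is square against the fence with its score line about 0.6 mm beyond the block's right end, the cam lever is at about 1.74 rad, and the arm was never moved near the vials or the screwdriver.

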